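Close and lock the instrument case with its quarter-turn stud

ROBOT

A 6-joint arm with a two-finger parallel gripper is mounted at the origin on a cart in front of the work surface, level with it; the furniture and walls round the work are solid. World frame = base frame: x ahead of the robot, y to its left, z up, the work surface at z = 0. Lengths are in mm, angles in rad, forces in N, time in s.
With the tool pointing down it reaches from about 350 to 775 mm from the base axis. Payload 7.3 kg.
Tool frame: the origin (TCP) lies between the finger pads; the fingertips stand 14 mm ahead of it and the grasp point (between the pads) lies 5 mm behind it; z points along the fingers, y is the line along which they close (so a half turn about z gives the same grasp; the last joint's range is limited). The gripper opens to 92 mm and grips with 3 to 60 N. Pads are 19 mm wide; open, the fingers measure 130 mm over their backs; the gripper's body (75 mm by 190 mm) begins 47 mm behind the grasp point.
Start: joints at [1.075, 0.342, 1.524, -0, 1.275, -0.146], TCP at [179.91, 493.233, 213.441] pointing down, gripper open.
Joint ranges: [-2.53, 2.53], [-0.77, 2.02], [0.04, 2.7], [-1, 4.14], [0.28, 2.66], [-3.11, 3.11]. Speed limits (rad/s): [2.57, 2.57, 3.14, 3.14, 3.14, 3.14].

INTERFACE

Orientations are given as [roll, pitch, yaw] about the fixed x, y, z axes, in that order (R = Rz(yaw) Ry(pitch) Rx(roll)).
In Python, from plant import get_obs, cams, close_job gives the robot as it stands. The module is installed in compiled form; this text tells all that it offers.
- The arm moves only by the shell command python3 -m creep 'ROWS'. ROWS is JSON, a list of rows, each an object of numbers: "hand": the opening, from 0 (shut) to 1 (fully open); "tx", "ty", "tz": the shift along the tool's x, y, z in m; "spin": the turn about the tool's z in degrees. In form: [{"hand": .., "tx": .., "ty": .., "tz": .., "spin": ..}, ...]. A call has 1 to 5 rows; each row shifts and turns the commanded pose from where the row before left it, along the tool's axes as they then stand; what a row does not reach is not made up. A row lasts 1/8 s, in which the tool goes at most 62.5 mm and 10.7 degrees, less where a joint would pass 70% of its speed; a pose out of reach is approached as far as the arm can. A call is refused whole if a number of a shift passes 0.0625 or a number of a turn 10.7, either way. A call with a gripper value outside its range is refused whole. The fingers move at their own pace and stop on an object; the grip force is fixed at half the most. Time passes only in rows, so rows that do not move let the fingers close. It gives the time, the measured TCP pose, the force, the opening and the grip force at its end, in the units of the state.
- get_obs(): the state, without advancing time (a new reading comes with each control period).
- cams.capture(name): name is "scene" or "side" or "wrist"; returns a dict with "color" (420x560x3 uint8, red, green, blue), "K" (3x3 intrinsics, pixels), "k1" (the pictures are not rectified: a ray, as slopes to the right and down, at radius r is drawn at 1 + k1 r^2 times it, then the intrinsics apply), "R" (3x3) and "t" (3): a world point X has camera coordinates R X + t. Camera axes: x right, y down, z forward; pixel columns grow to the right and rows downward; lengths in mm; the calibration is good to about 2 mm. A picture is of the moment at which its call begins. There is no depth.
- close_job(): hands the job in; it is judged then, once.
The state is a dict: "time": time; "joint_positions": joint angles; "dq": joint speeds; "tau": joint torques, N m; "tool_pos": TCP position; "tcp_rot": TCP orientation; "contact_force": force on the tool from outside, world axes, zero at the start; "moment": the same for the moment, N m; "grip_width": finger opening in mm; "finger_force": force on a finger pad.
Only numpy, scipy, OpenCV 4.12 (cv2) and the standard library are available. Lean on these libraries where they do the work, as an engineer would, in place of code of your own. Each camera call takes 0.05 s, during which the arm holds its last target. There are 200 camera calls.

TASK

Close up the small open instrument case: take the brush that lies across its top off and lay it down on the bench, swing the hinged lid fully shut, then push the sprung stud in and turn it a quarter turn clockwise until it locks and stays locked when let go. Leave everything else on the bench where it stands.

Things in the scene. Friction and masses are not known exactly. Their poses are not given: they have to be found in the camera images.
- case: Grey metal instrument case, fixed to the bench, open on top, 130 x 130 mm, rim 50 mm above the bench, walls 6 mm thick. Origin: middle of its footprint, on the bench. Its -x side, roughly facing the robot, has two round sockets and a small knob; +y is the hinge side; z up. Yaw within 0.4 rad of the world axes.
- lid (a joint): Lid angle (rad): 0 shut, 1.57 upright, stop 1.95, starts at 1.4 to 1.85. Bare aluminium plate 130 x 130 x 5 mm; its hinge line runs along case x at case y +65 mm, 50 mm above the bench. At angle a its free edge is at case y = 65 - 130 cos a mm, 50 + 130 sin a mm above the bench. Stiff hinge (0.2 N m friction): it stays where it is left; 2 to 6 N at the free edge moves it.
- lid_edge (a point): Middle of the lid's free edge, on its outer face (the top face when shut: then case x 0, y -65 mm, 55 mm above the bench). Axes are the lid's: z outward normal of that face, y from free edge to hinge, x along the hinge. Outer face: stud and lever stand in the middle, up to 20 mm either side; the rest is bare and flat but for two thin hinge leaves.
- stud_press (a joint): How far the stud is pressed into the lid (m): 0 out, 0.008 fully in. Sprung: 4 N to start, 12 N fully in. It can be turned only while pressed at least 0.0055 in; the lid must be shut. Once turned and let go it springs back to about 0.0025, its cross pin held in a locking groove inside the case.
- stud (a joint): Turn of the stud (rad): 0 unlocked, lever pointing to the hinge (case +y); grows clockwise seen from above the shut lid, stop at 1.6, lever then along case +x. Turns easily (under 0.1 N m); a weak spring returns it to 0 while not locked. Locked it rests at 1.35 to 1.6.
- stud_axis (a point): Point on the stud's axis at the height of the tread of its lever, 17 mm above the lid's outer face. Lid shut and stud out: case x 0, y -35 mm, 72 mm above the bench. Axes turn with the lever: y along the lever from axis to tip, z outward along the stud's axis, x to the leading side (the side to which it turns to lock).
- stud_tread (a point): Middle of the tread of the dark lever (54 mm long from the axis, 7 mm thick), 42 mm along it and 7 mm to the trailing side: press here. Lever x -20 to +6 mm is flat tread; at x +6 to +14 mm an upright wall stands 14 mm above it, 4 to 54 mm from the axis. Press down on the tread and push sideways against the wall, or pinch the wall. Axes as stud_axis.
- brush: Black flat brush, 160 mm long, 18 mm wide, 11 mm thick, 20 to 40 g; at the start it lies across the open case roughly along case x, on the two rims, and the lid cannot shut over it. Origin: middle of its underside; x along it. There is free bench for it on the side of the case away from the hinge (equipment stands beyond world x = 0.56 m).
- flux_jar: Bystander: brown jar with a black lid, 46 mm wide, 40 mm high, on the side of the case opposite the hinge. Origin: middle of its underside.
- ipa_bottle: Bystander: white dispenser bottle, 52 mm wide, 121 mm high, on the hinge side of the case. Origin: middle of its underside.
- multimeter: Bystander: green hand multimeter lying on its back, 196 x 92 mm, 60 to 83 mm high, far left. Origin: middle of its underside.
- mug: Bystander: orange mug, 81 mm wide without its handle, 101 mm high, far right. Origin: middle of its underside with handle (about 113 x 81 mm).
- battery_block: Bystander: black block battery 51 x 26 x 17 mm, far left, behind the multimeter. Origin: middle of its underside.
- tape_roll: Bystander: roll of masking tape 100 mm wide, 25 mm high, lying at the right. Origin: middle of its underside.

How it is judged (in metres and radians):
On the way, in this order (a step that is already met when the one before it is completed fails the run):
1. the brush lies on the bench, off the case (height (world z) of brush between -0.01 and 0.018 m and horizontal distance between brush and case above 0.075 m), for 0.2 s.
2. the lid is shut (value of joint lid below 0.04 rad), for 0.2 s.
3. the stud has been pressed in and turned (value of joint lid below 0.04 rad and value of joint stud above 1.25 rad), for 0.1 s.
At the end, for the whole second after the job is handed in: The brush lies at rest on the bench (its origin under 18 mm high and more than 75 mm from the case's middle), the lid is shut (under 0.04 rad), and the stud is turned more than 1.25 rad and has sprung back to 1.2 to 4.2 mm in, in its locking groove (all of step 1 and all of step 3 and linear speed of brush below 0.02 m/s and value of joint stud_press between 0.0012 and 0.0042 m); the robot touches nothing.
It fails at once if a bystander (jar, bottle, multimeter, mug, battery or tape roll) is moved by more than 20 mm (distance of any of flux_jar, ipa_bottle, multimeter, mug, battery_block, tape_roll from where it was at the start of the episode above 0.02 m).
It also fails if it takes over 59 s, if anything falls off the work surface, if the arm or the gripper's body presses on something with over 40 N, if the wrist force passes 120 N, or if a joint passes its speed limit or range.

## Working session

There is one attempt and no reset: what is moved stays moved. The work goes in short steps, Python scripts to look and compute and a shell command to move; the robot and the scene stay as the last step left them, time stands still between calls to the robot, and variables do not carry over. Pictures are saved under pics/ and viewed, at most 10 in all, crops included, and the job is handed in when it is done.

```bash
mkdir -p pics; cat > h.py <<'E'
import numpy as np, cv2
from plant import get_obs, cams
def cap(n,save=None):
    c=cams.capture(n)
    if save: cv2.imwrite('pics/'+save,c["color"][:,:,::-1])
    return c
def ray(c,u,v):
    K=np.array(c["K"]);k=c["k1"]
    d=np.array([(u-K[0,2])/K[0,0],(v-K[1,2])/K[1,1]]);s=d.copy()
    for _ in range(30): s=d/(1+k*(s@s))
    R=np.array(c["R"]);t=np.array(c["t"]).ravel()
    return -R.T@t, R.T@np.array([s[0],s[1],1])
def onz(c,u,v,z):
    o,d=ray(c,u,v); return o+d*(z-o[2])/d[2]
def proj(c,X):
    p=np.array(c["R"])@np.array(X,float)+np.array(c["t"]).ravel();s=p[:2]/p[2];s=s*(1+c["k1"]*(s@s));K=np.array(c["K"])
    return K[0,0]*s[0]+K[0,2],K[1,1]*s[1]+K[1,2]
E
python3 - <<'E'
from h import *
a=[cap(n,n+'1.png') for n in ('scene','side','wrist')]
for c in a: print(ray(c,280,210), c["k1"])
print(get_obs())
im=np.hstack([cv2.resize(c["color"],(400,300)) for c in a[2:]])
E
```

```text
(array([ -96.69984919, -780.4024218 ,  672.82522814]), array([ 0.53315591,  0.65585854, -0.53468949])) -0.09405891783533868
(array([-423.34105175, -665.8201186 , 1109.49137965]), array([ 0.60073207,  0.42304054, -0.67841826])) -0.16278324057837057
(array([108.8813965 , 519.34734914, 384.12298683]), array([ 0.26375502, -0.11095142, -0.95828517])) -0.020961033348380637
{'time': 0.15, 'joint_positions': array([ 1.07499738e+00,  3.42578630e-01,  1.52477531e+00, -2.67243517e-06,
        1.27539884e+00, -1.45997971e-01]), 'dq': array([ 0.00116908, -0.00116121, -0.00393141, -0.00117415, -0.0001102 ,
        0.00096268]), 'tau': array([ 1.19767858e-03, -4.31467545e+01, -2.44352585e+01,  7.18099438e-02,
        5.36502257e-02, -9.35655453e-05]), 'tool_pos': array([179.75291135, 492.93837955, 212.90411663]), 'tcp_rot': array([-3.14044450e+00, -1.66246582e-04,  2.79179236e+00]), 'contact_force': array([-0.97387114, -0.4314496 ,  0.56534973]), 'moment': array([-0.01493924,  0.01093526,  0.00784931]), 'finger_force': 0.0, 'grip_width': 91.38191008288489}
```

View pics/scene1.png

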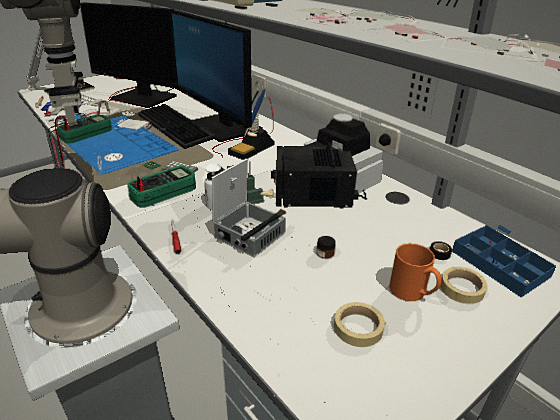

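View pics/side1.png

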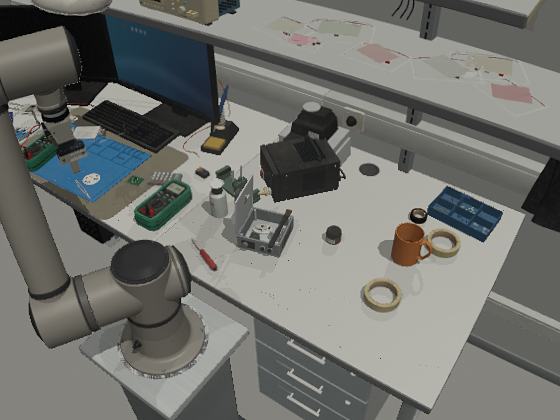

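The case stands at about scene (250,228) and side (265,230). The lid is up, the brush lies across the far right part of the case, the jar is at scene (326,247) and the bottle at side (218,200). I need zoomed crops.

```bash
python3 - <<'E'
import cv2,numpy as np
a=cv2.imread('pics/scene1.png')[150:270,190:350];b=cv2.imread('pics/side1.png')[165:265,205:305]
a=cv2.resize(a,(800,600),interpolation=cv2.INTER_CUBIC);b=cv2.resize(b,(600,600),interpolation=cv2.INTER_CUBIC)
cv2.imwrite('pics/ca.png',a);cv2.imwrite('pics/cb.png',b)
E
```

```text
(no output)
```

View pics/ca.png

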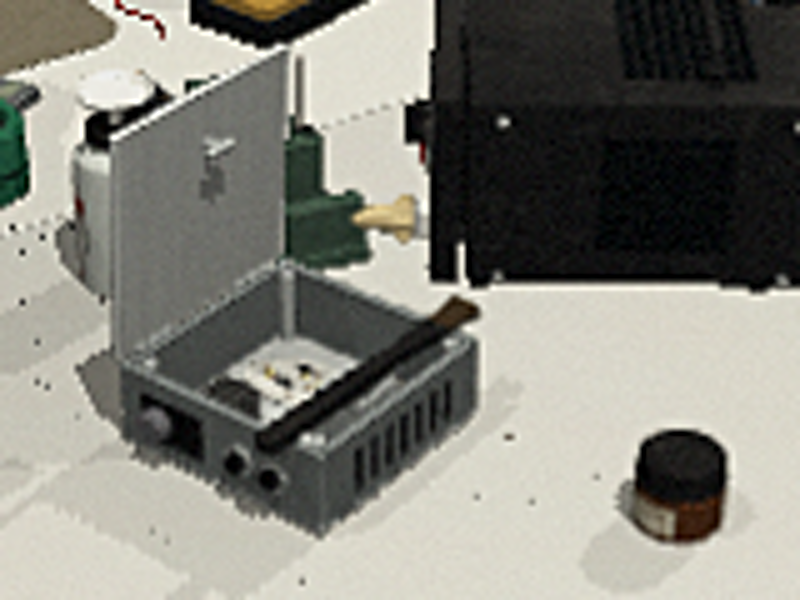

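View pics/cb.png

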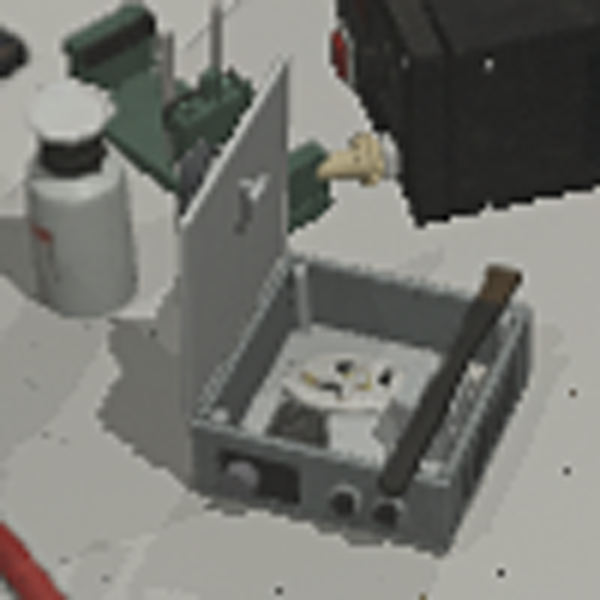

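The crops give the four rim corners, the brush ends, the lid's free-edge corners, the jar at crop a (680,540) and the bottle at crop b (85,310). Next: cast the rays.

```bash
cat >> h.py <<'E'
def tri(c1,p1,c2,p2):
    o1,d1=ray(c1,*p1);o2,d2=ray(c2,*p2);d1/=np.linalg.norm(d1);d2/=np.linalg.norm(d2)
    s=np.linalg.lstsq(np.stack([d1,-d2],1),o2-o1,rcond=None)[0]
    a,b=o1+s[0]*d1,o2+s[1]*d2
    return (a+b)/2,np.linalg.norm(a-b)
E
python3 - <<'E'
from h import *
np.set_printoptions(precision=1,suppress=True)
a=cams.capture('scene');b=cams.capture('side')
A=lambda u,v:(190+u/5-.4,150+v/5-.4);B=lambda u,v:(205+u/6-.4,165+v/6-.4)
P=dict(hm=((118,360),(193,428),50),hp=((287,262),(290,258),50),fm=((322,450),(445,487),50),fp=((478,345),(530,312),50),b0=((262,440),(393,485),61),b1=((465,305),(505,270),61),l0=((112,140),(185,215),180),l1=((288,48),(288,60),180))
for k,(p,q,z) in P.items():
    t,e=tri(a,A(*p),b,B(*q)); print(k,onz(a,*A(*p),z),onz(b,*B(*q),z),t,round(e,1))
print('jar top',onz(a,*A(680,455),40),'bottle top',onz(b,*B(70,110),121))
E
```

```text
hm [355.7  40.3  50. ] [355.6  34.9  50. ] [349.7  29.6  58.1] 0.1
hp [477.8  67.8  50. ] [477.7  68.7  50. ] [479.1  69.8  48.5] 0.2
fm [393.6 -82.6  50. ] [391.6 -86.3  50. ] [388.6 -88.8  55.1] 1.6
fp [509.7 -56.3  50. ] [512.6 -53.3  50. ] [514.6 -51.4  46.3] 2.0
b0 [367.  -71.9  61. ] [370.6 -71.7  61. ] [367.1 -73.5  63.3] 2.9
b1 [517.  -36.1  61. ] [521.2 -32.6  61. ] [522.7 -30.7  57.2] 2.8
l0 [354.5  29.4 180. ] [363.5  34.9 180. ] [360.   34.4 178.9] 6.7
l1 [476.8  61.5 180. ] [478.2  63.3 180. ] [478.9  64.1 178.7] 0.8
jar top [ 537.3 -177.3   40. ] bottle top [443.  175.9 121. ]
```

```bash
cat >> h.py <<'E'
C=np.array([434.,-8.5]);YAW=0.245
def toworld(cx,cy): 
    c,s=np.cos(YAW),np.sin(YAW); return C+[c*cx-s*cy,s*cx+c*cy]
def tocase(w):
    c,s=np.cos(YAW),np.sin(YAW); d=np.array(w[:2])-C; return np.array([c*d[0]+s*d[1],-s*d[0]+c*d[1]])
def where():
    o=get_obs();p=o['tool_pos'];y=o['tcp_rot'][2]
    print('t',o['time'],'case',tocase(p).round(1),'z',p[2].round(1),'yaw-YAW deg',np.degrees(y-YAW).round(1),'F',np.round(o['contact_force'],1),'grip',o['grip_width'].round(1),'q6',o['joint_positions'][5].round(2))
def go(cx,cy,z,world=False):
    o=get_obs();p=o['tool_pos'];y=o['tcp_rot'][2]
    w=np.array([cx,cy]) if world else toworld(cx,cy); d=w-p[:2]
    print('tx %.1f ty %.1f tz %.1f'%(d@[np.cos(y),np.sin(y)],d@[np.sin(y),-np.cos(y)],p[2]-z),'mm')
E
python3 -m creep '[{"hand":0.5,"tz":-0.0125,"spin":-8.55},{"hand":0.5,"tz":-0.0125,"spin":-8.55},{"hand":0.5,"tz":-0.0125,"spin":-8.55},{"hand":0.5,"tz":-0.0125,"spin":-8.55},{"hand":0.5}]'
python3 -c "
from h import *
where();go(380,300,263,True);go(-50,-50,263);go(-50,-50,67)"
```

```text
invalid input at $[0]: expected keys hand, tx, ty, tz, spin
Traceback (most recent call last):
  File "h.py", line 30, in where
    print('t',o['time'],'case',tocase(p).round(1),'z',p[2].round(1),'yaw-YAW deg',np.degrees(y-YAW).round(1),'F',np.round(o['contact_force'],1),'grip',o['grip_width'].round(1),'q6',o['joint_positions'][5].round(2))
                                                                                                                                                       ^^^^^^^^^^^^^^^^^^^^^
AttributeError: 'float' object has no attribute 'round'
```

All keys are needed.

```bash
sed -i "s/o\['grip_width'\].round(1)/round(o['grip_width'],1)/" h.py
python3 -m creep '[{"hand":0.5,"tx":0,"ty":0,"tz":-0.0125,"spin":-8.55},{"hand":0.5,"tx":0,"ty":0,"tz":-0.0125,"spin":-8.55},{"hand":0.5,"tx":0,"ty":0,"tz":-0.0125,"spin":-8.55},{"hand":0.5,"tx":0,"ty":0,"tz":-0.0125,"spin":-8.55},{"hand":0.5,"tx":0,"ty":0,"tz":0,"spin":0}]'
python3 -c "
from h import *
where();go(380,300,263,True);go(-50,-50,263);go(-50,-50,67)"
```

```text
time: 0.88
tool_pos: [180.1, 493.6, 264.1]
tcp_rot: [3.14, 0.001, -2.896]
contact_force: [0.3, -0.3, 0.4]
grip_width: 48.2
finger_force: 0.0
t 0.875 case [-124.6  548.7] z 264.1 yaw-YAW deg -180.0 F [ 0.3 -0.3  0.4] grip 48.2 q6 -0.74
tx -146.8 ty -236.4 tz 1.1 mm
tx -74.1 ty -598.8 tz 1.1 mm
tx -74.1 ty -598.8 tz 197.1 mm
```

```bash

python3 -m creep '[{"hand":0.5,"tx":-0.029,"ty":-0.047,"tz":0,"spin":0},{"hand":0.5,"tx":-0.029,"ty":-0.047,"tz":0,"spin":0},{"hand":0.5,"tx":-0.029,"ty":-0.047,"tz":0,"spin":0},{"hand":0.5,"tx":-0.029,"ty":-0.047,"tz":0,"spin":0},{"hand":0.5,"tx":-0.029,"ty":-0.047,"tz":0,"spin":0}]'
python3 -m creep '[{"hand":0.5,"tx":0.01,"ty":-0.06,"tz":0,"spin":0},{"hand":0.5,"tx":0.01,"ty":-0.06,"tz":0,"spin":0},{"hand":0.5,"tx":0.01,"ty":-0.06,"tz":0,"spin":0},{"hand":0.5,"tx":0.01,"ty":-0.06,"tz":0,"spin":0},{"hand":0.5,"tx":0.01,"ty":-0.06,"tz":0,"spin":0}]'
python3 -c "
from h import *
where();go(-50,-50,140)"
```

```text
time: 1.5
tool_pos: [378.8, 299.3, 262.8]
tcp_rot: [-3.142, -0.001, -2.898]
contact_force: [0.8, -0.2, 0.4]
grip_width: 45.9
finger_force: 0.0
time: 2.12
tool_pos: [402.5, -4.1, 262.9]
tcp_rot: [3.141, -0.0, -2.898]
contact_force: [1.2, 0.5, -0.3]
grip_width: 45.9
finger_force: 0.0
t 2.125 case [-29.5  11.9] z 262.9 yaw-YAW deg -180.1 F [ 1.2  0.5 -0.3] grip 45.9 q6 -2.02
tx 20.4 ty -61.9 tz 122.9 mm
```

```bash

python3 -m creep '[{"hand":0.5,"tx":0.01,"ty":-0.031,"tz":0,"spin":0},{"hand":0.5,"tx":0.01,"ty":-0.031,"tz":0.01,"spin":0},{"hand":0.5,"tx":0,"ty":0,"tz":0.05,"spin":0},{"hand":0.5,"tx":0,"ty":0,"tz":0.04,"spin":0},{"hand":0.5,"tx":0,"ty":0,"tz":0,"spin":0}]'
python3 -c "
from h import *
c=cap('wrist','w1.png');where();go(-50,-50,67)
for p in [(-65,65,50),(-65,-65,50),(65,-65,50),(65,65,50)]:
  print(p,np.round(proj(c,[*toworld(*p[:2]),p[2]])))"
```

```text
time: 2.75
tool_pos: [396.5, -66.6, 161.1]
tcp_rot: [3.138, -0.006, -2.897]
contact_force: [0.8, -0.5, 0.1]
grip_width: 46.1
finger_force: 0.0
t 2.8 case [-49.1 -48.1] z 163.0 yaw-YAW deg -180.0 F [ 0.7 -0.5  1.1] grip 45.8 q6 -2.17
tx 0.9 ty -1.9 tz 96.0 mm
(-65, 65, 50) [415. 184.]
(-65, -65, 50) [263. 184.]
(65, -65, 50) [265. 318.]
(65, 65, 50) [401. 317.]
```

View pics/w1.png

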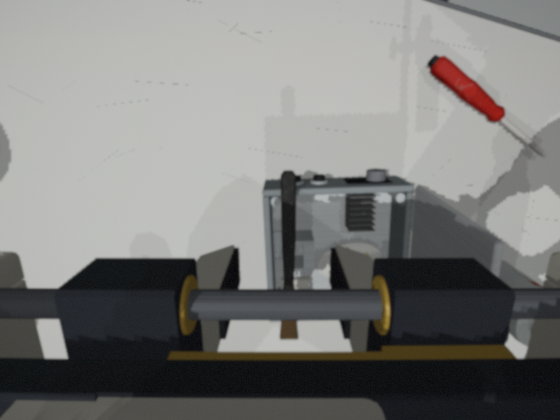

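The wrist view confirms the case calibration: the rim corners are within 3 px of the prediction. The brush is at column 288, between the fingers.

```bash

python3 -m creep '[{"hand":0.5,"tx":0,"ty":0,"tz":0.045,"spin":0},{"hand":0.5,"tx":0,"ty":0,"tz":0.03,"spin":0},{"hand":0.5,"tx":0,"ty":0,"tz":0.018,"spin":0},{"hand":0.5,"tx":0,"ty":0,"tz":0,"spin":0},{"hand":0.5,"tx":0,"ty":0,"tz":0,"spin":0}]'
python3 -c "
from h import *
where()"
```

```text
time: 3.42
tool_pos: [400.0, -67.7, 71.9]
tcp_rot: [-3.14, 0.002, -2.895]
contact_force: [0.5, 0.9, 1.1]
grip_width: 45.7
finger_force: 0.0
t 3.425 case [-47.3 -49.1] z 71.9 yaw-YAW deg -179.9 F [0.5 0.9 1.1] grip 45.7 q6 -2.17
```

```bash

python3 -m creep '[{"hand":0.5,"tx":0,"ty":0,"tz":0.004,"spin":0},{"hand":0.1,"tx":0,"ty":0,"tz":0,"spin":0},{"hand":0.1,"tx":0,"ty":0,"tz":0,"spin":0},{"hand":0.1,"tx":0,"ty":0,"tz":0,"spin":0},{"hand":0.1,"tx":0,"ty":0,"tz":0,"spin":0}]'
python3 -m creep '[{"hand":0,"tx":0,"ty":0,"tz":0,"spin":0},{"hand":0,"tx":0,"ty":0,"tz":0,"spin":0},{"hand":0,"tx":0,"ty":0,"tz":-0.01,"spin":0},{"hand":0,"tx":0,"ty":0,"tz":-0.025,"spin":0},{"hand":0,"tx":0,"ty":0,"tz":0,"spin":0}]'
python3 -c "
from h import *
where();go(-80,-130,80)"
```

```text
time: 4.05
tool_pos: [398.7, -67.3, 66.5]
tcp_rot: [3.142, 0.0, -2.895]
contact_force: [0.9, -0.2, 1.7]
grip_width: 11.6
finger_force: 0.0
time: 4.68
tool_pos: [399.9, -67.7, 103.1]
tcp_rot: [-3.139, 0.003, -2.894]
contact_force: [0.2, 0.8, -0.7]
grip_width: 0.3
finger_force: 0.0
t 4.675 case [-47.4 -49.2] z 103.1 yaw-YAW deg -179.9 F [ 0.2  0.8 -0.7] grip 0.3 q6 -2.18
tx 32.8 ty -80.7 tz 23.1 mm
```

```bash
python3 -m creep '[{"hand":0.5,"tx":0,"ty":0,"tz":-0.06,"spin":0},{"hand":0.5,"tx":0,"ty":0,"tz":0,"spin":0}]'
python3 -c "
from h import *
c=cap('wrist');b=cap('side')
i=cv2.resize(c['color'][130:400,200:450],(500,540));j=cv2.resize(b['color'][165:255,215:305],(300,300),interpolation=2)
j=np.vstack([j,np.zeros((240,300,3),np.uint8)])
cv2.imwrite('pics/w2.png',np.hstack([i,j])[:,:,::-1]);where()"
```

```text
time: 4.92
tool_pos: [400.9, -68.1, 164.3]
tcp_rot: [-3.137, 0.006, -2.894]
contact_force: [0.1, 0.4, 0.4]
grip_width: 15.7
finger_force: 0.0
t 5.025 case [-48.6 -48.4] z 161.2 yaw-YAW deg -179.9 F [ 0.4 -0.2 -0. ] grip 23.8 q6 -2.18
```

View pics/w2.png

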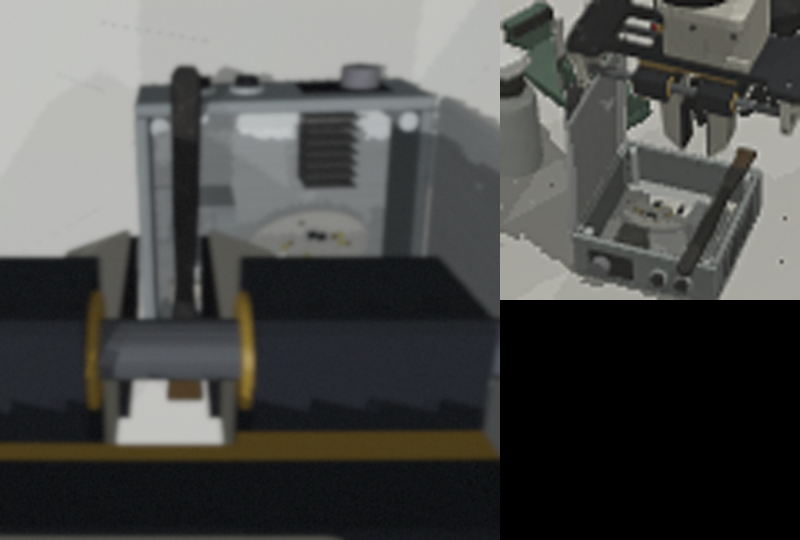

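The brush still lies on the rims, about 4 mm to the +y side of the finger centre. The fingers slid over its thin handle because the rim stopped them from going lower. I'll grip the overhanging handle end outside the -x wall, where they can.

```bash

python3 -m creep '[{"hand":0.45,"tx":0.028,"ty":0.004,"tz":0,"spin":0},{"hand":0.45,"tx":0,"ty":0,"tz":0.04,"spin":0},{"hand":0.45,"tx":0,"ty":0,"tz":0.04,"spin":0},{"hand":0.45,"tx":0,"ty":0,"tz":0.014,"spin":0},{"hand":0.45,"tx":0,"ty":0,"tz":0,"spin":0}]'
python3 -c "
from h import *
where();go(-76,-44.5,56)"
```

```text
time: 5.65
tool_pos: [368.7, -69.5, 65.5]
tcp_rot: [3.138, -0.004, -2.895]
contact_force: [0.5, -0.3, 0.4]
grip_width: 41.4
finger_force: 0.0
t 5.65 case [-78.2 -43.4] z 65.5 yaw-YAW deg -179.9 F [ 0.5 -0.3  0.4] grip 41.4 q6 -2.21
tx -2.1 ty -1.1 tz 9.5 mm
```

```bash

python3 -m creep '[{"hand":0.45,"tx":-0.001,"ty":-0.001,"tz":0.01,"spin":0},{"hand":0,"tx":0,"ty":0,"tz":0,"spin":0},{"hand":0,"tx":0,"ty":0,"tz":0,"spin":0},{"hand":0,"tx":0,"ty":0,"tz":0,"spin":0},{"hand":0,"tx":0,"ty":0,"tz":0,"spin":0}]'
python3 -m creep '[{"hand":0,"tx":0,"ty":0,"tz":0,"spin":0},{"hand":0,"tx":0,"ty":0,"tz":0,"spin":0}]'
python3 -c "
from h import *
where()"
```

```text
time: 6.28
tool_pos: [371.9, -71.0, 57.7]
tcp_rot: [-3.141, 0.001, -2.894]
contact_force: [-0.6, 0.5, -0.5]
grip_width: 5.9
finger_force: 0.0
time: 6.52
tool_pos: [371.8, -71.0, 57.4]
tcp_rot: [-3.142, 0.0, -2.894]
contact_force: [-0.3, -0.0, 0.9]
grip_width: 0.4
finger_force: 0.0
t 6.525 case [-75.5 -45.5] z 57.4 yaw-YAW deg -179.9 F [-0.3 -0.   0.9] grip 0.4 q6 -2.21
```

```bash
python3 -c "
from h import *
a=cap('scene');b=cap('side')
i=cv2.resize(a['color'][170:260,200:300],(500,450),interpolation=2);j=cv2.resize(b['color'][185:260,230:305],(300,300),interpolation=2)
j=np.vstack([j,np.zeros((150,300,3),np.uint8)])
cv2.imwrite('pics/w3.png',np.hstack([i,j])[:,:,::-1])
o=get_obs()['tool_pos'];tip=o-[0,0,14]
for q,n,x0,y0,s,ox in((a,'a',200,170,5,0),(b,'b',230,185,4,500)):
  u,v=proj(q,tip);print(n,(u-x0)*s+ox,(v-y0)*s)"
```

```text
a 218.0989515668466 363.77657461506885
b 660.9936369218783 257.6243202261046
```

View pics/w3.png

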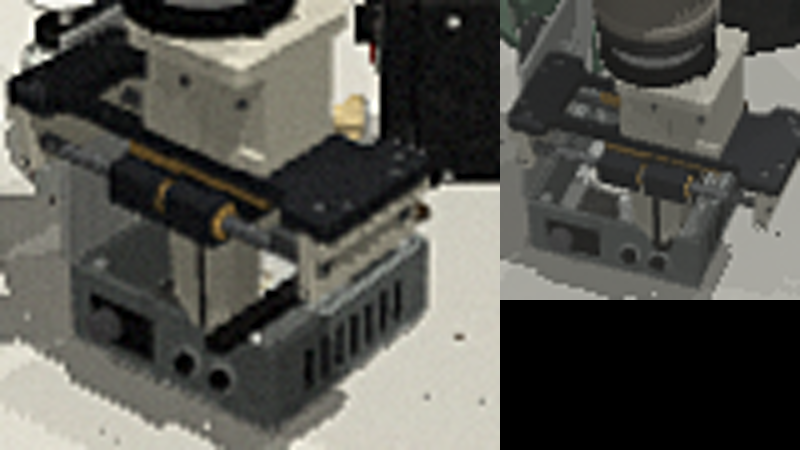

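```bash
python3 -c "
from h import *
a=cams.capture('scene');b=cams.capture('side')
T=lambda p,q:tri(a,(200+p[0]/5-.4,170+p[1]/5-.4),b,(230+(q[0]-500)/4-.4,185+q[1]/4-.4))
for n,p,q in(('tip',(207,330),(658,240)),('brush end',(208,347),(662,246)),('socket r',(218,380),(658,262)),('corner',(275,372),(720,262))):
  t,e=T(p,q);print(n,t.round(1),tocase(t).round(1),round(e,1))
print(get_obs()['tool_pos'])"
```

```text
tip [364.8 -72.2  68.6] [-82.5 -45. ] 1.6
brush end [364.9 -74.5  61.7] [-83.  -47.2] 4.9
socket r [377.4 -61.8  28.3] [-67.9 -38. ] 2.6
corner [ 369.1 -120.9   71.9] [-90.3 -93.3] 2.1
[371.76314354 -70.98315134  57.39497786]
```

The closed fingertips show at about z 64–68, just above the brush end (z 61, case x -82, y -46). So they reach less deep than the nominal value says. I'll open, go 12 mm lower and close again, watching the force.

```bash

python3 -m creep '[{"hand":0.45,"tx":0.002,"ty":0,"tz":0,"spin":0},{"hand":0.45,"tx":0,"ty":0,"tz":0,"spin":0},{"hand":0.45,"tx":0,"ty":0,"tz":0,"spin":0},{"hand":0.45,"tx":0,"ty":0,"tz":0.006,"spin":0},{"hand":0.45,"tx":0,"ty":0,"tz":0.006,"spin":0}]'
python3 -m creep '[{"hand":0.0,"tx":0,"ty":0,"tz":0,"spin":0},{"hand":0,"tx":0,"ty":0,"tz":0,"spin":0},{"hand":0,"tx":0,"ty":0,"tz":0,"spin":0},{"hand":0,"tx":0,"ty":0,"tz":0,"spin":0},{"hand":0,"tx":0,"ty":0,"tz":0,"spin":0}]'
python3 -c "
from h import *
where()"
```

```text
time: 7.35
tool_pos: [369.8, -71.4, 45.0]
tcp_rot: [3.141, 0.0, -2.894]
contact_force: [-0.5, -0.6, -0.2]
grip_width: 40.6
finger_force: 0.0
time: 7.98
tool_pos: [369.7, -71.4, 45.6]
tcp_rot: [3.141, -0.0, -2.895]
contact_force: [-1.7, 1.3, 4.4]
grip_width: 0.7
finger_force: 2.5
t 7.975 case [-77.6 -45.4] z 45.6 yaw-YAW deg -179.9 F [-1.7  1.3  4.4] grip 0.7 q6 -2.21
```

```bash
python3 -c "
from h import *
from scipy.spatial.transform import Rotation as Ro
w=cap('wrist');a=cap('scene');b=cap('side')
o=get_obs();R=Ro.from_euler('xyz',o['tcp_rot']).as_matrix()
f=lambda c,x,y,w,h,s:cv2.resize(c['color'][y:y+h,x:x+w],(w*s,h*s),interpolation=2)
i=f(w,150,130,250,220,2);j=f(a,220,200,50,50,6);k=f(b,240,215,50,50,6)
im=np.zeros((600,800,3),np.uint8);im[:440,:500]=i;im[:300,500:]=j;im[300:,500:]=k
cv2.imwrite('pics/w4.png',im[:,:,::-1])
for z in(14,0,-20):
  for x in(-9.5,9.5):
    X=o['tool_pos']+R@np.array([x,0,z]);u,v=np.array(proj(w,X));p=np.array(proj(a,X));q=np.array(proj(b,X))
    print(x,z,(2*(u-150),2*(v-130)),((p-[220,200])*6+[500,0]),((q-[240,215])*6+[500,300]))
"
```

```text
-9.5 14 (np.float64(268.6890197371338), np.float64(255.60975757823417)) [654.21580949 271.91477422] [687.32365001 512.8729883 ]
9.5 14 (np.float64(268.7319730497976), np.float64(195.22659488960176)) [622.39002526 294.34238569] [672.57584591 540.96427946]
-9.5 0 (np.float64(268.7133435987271), np.float64(276.8734368407264)) [653.52196586 243.53644347] [686.72271558 492.48011681]
9.5 0 (np.float64(268.76016540033197), np.float64(212.70785038129765)) [621.45397305 265.79179911] [671.86912947 520.58511903]
-9.5 -20 (np.float64(268.75476708677775), np.float64(313.0721813837597)) [652.51971457 202.27723955] [685.85199363 462.86728207]
9.5 -20 (np.float64(268.80844586320245), np.float64(242.64253687137227)) [620.10063983 224.27092586] [670.8450142  490.98584398]
```

View pics/w4.png

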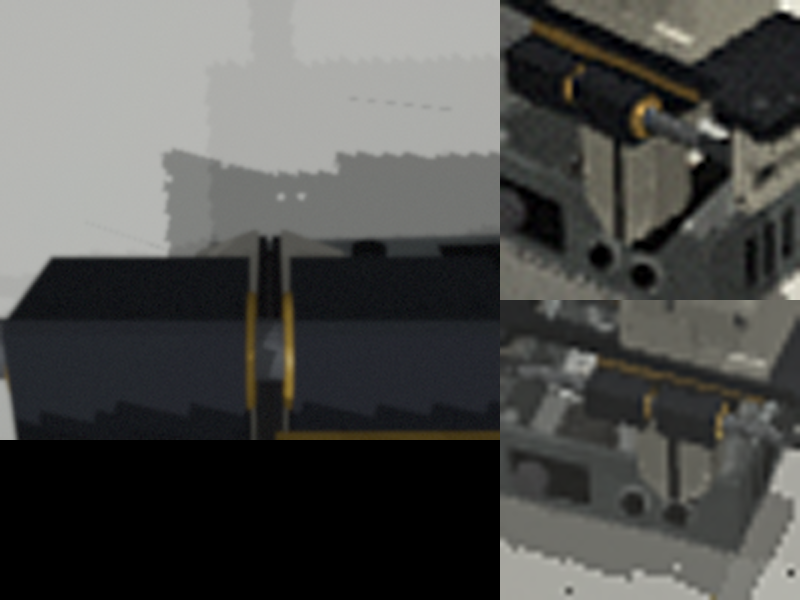

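```bash
python3 -c "
from h import *
from scipy.spatial.transform import Rotation as Ro
w=cams.capture('wrist')
o=get_obs();R=Ro.from_euler('xyz',o['tcp_rot']).as_matrix()
print('cam in tool',R.T@(-w['R'].T@w['t']-o['tool_pos']))
for z in(14,5,-5,-15,-25):
    print(z,[np.round(proj(w,o['tool_pos']+R@np.array([x,y,z]))) for x,y in((9.5,-23),(9.5,23),(9.5,0))])
"
```

```text
cam in tool [ 7.55725137e+01 -7.81144464e-02 -1.71311816e+02]
14 [array([244., 228.]), array([324., 228.]), array([284., 228.])]
5 [array([243., 233.]), array([326., 233.]), array([284., 233.])]
-5 [array([240., 240.]), array([328., 240.]), array([284., 240.])]
-15 [array([238., 247.]), array([331., 247.]), array([284., 247.])]
-25 [array([235., 256.]), array([333., 256.]), array([284., 256.])]
```

The wrist view, the side views and the 4.4 N contact all agree: the real fingertips sit about 15 mm above the reported TCP, not 14 mm below it. From here I use tip z = TCP z + 15. Open, go 13 mm lower, close.

```bash

python3 -m creep '[{"hand":0.45,"tx":0,"ty":0,"tz":0,"spin":0},{"hand":0.45,"tx":0,"ty":0,"tz":0,"spin":0},{"hand":0.45,"tx":0,"ty":0,"tz":0,"spin":0},{"hand":0.45,"tx":0,"ty":0,"tz":0.007,"spin":0},{"hand":0.45,"tx":0,"ty":0,"tz":0.006,"spin":0}]'
python3 -m creep '[{"hand":0.0,"tx":0,"ty":0,"tz":0,"spin":0},{"hand":0,"tx":0,"ty":0,"tz":0,"spin":0},{"hand":0,"tx":0,"ty":0,"tz":0,"spin":0},{"hand":0,"tx":0,"ty":0,"tz":0,"spin":0},{"hand":0,"tx":0,"ty":0,"tz":0,"spin":0}]'
python3 -c "
from h import *
where()"
```

```text
time: 8.8
tool_pos: [369.6, -71.4, 31.8]
tcp_rot: [3.141, -0.0, -2.895]
contact_force: [1.0, -0.5, -0.2]
grip_width: 40.6
finger_force: 0.0
time: 9.43
tool_pos: [369.9, -71.5, 32.5]
tcp_rot: [-3.141, 0.0, -2.894]
contact_force: [0.7, -0.4, -0.2]
grip_width: 11.5
finger_force: 30.0
t 9.425 case [-77.4 -45.6] z 32.5 yaw-YAW deg -179.9 F [ 0.7 -0.4 -0.2] grip 11.5 q6 -2.21
```

Gripped (11.5 mm, 30 N). Lift and carry.

```bash

python3 -m creep '[{"hand":0,"tx":0,"ty":0,"tz":-0.02,"spin":0},{"hand":0,"tx":0,"ty":0,"tz":-0.02,"spin":0},{"hand":0,"tx":0.01,"ty":-0.045,"tz":0,"spin":0},{"hand":0,"tx":0.01,"ty":-0.045,"tz":0,"spin":0},{"hand":0,"tx":0,"ty":0,"tz":0.04,"spin":0}]'
python3 -m creep '[{"hand":0,"tx":0,"ty":0,"tz":0.025,"spin":0},{"hand":0,"tx":0,"ty":0,"tz":0.015,"spin":0},{"hand":0,"tx":0,"ty":0,"tz":0.006,"spin":0},{"hand":0,"tx":0,"ty":0,"tz":0,"spin":0}]'
python3 -c "
from h import *
where()"
```

```text
time: 10.05
tool_pos: [375.3, -168.0, 33.9]
tcp_rot: [-3.135, 0.006, -2.898]
contact_force: [-0.5, -0.0, -0.6]
grip_width: 11.5
finger_force: 30.0
time: 10.55
tool_pos: [371.9, -163.3, -13.0]
tcp_rot: [3.141, -0.001, -2.894]
contact_force: [-3.1, 0.2, 4.9]
grip_width: 11.5
finger_force: 33.4
t 10.55 case [ -97.8 -135.1] z -13.0 yaw-YAW deg -179.9 F [-3.1  0.2  4.9] grip 11.5 q6 -2.42
```

```bash

python3 -m creep '[{"hand":0.4,"tx":0,"ty":0,"tz":0,"spin":0},{"hand":0.4,"tx":0,"ty":0,"tz":0,"spin":0},{"hand":0.4,"tx":0,"ty":0,"tz":-0.02,"spin":0},{"hand":0.4,"tx":0,"ty":0,"tz":-0.06,"spin":0},{"hand":0.4,"tx":0,"ty":0,"tz":-0.06,"spin":0}]'
python3 -m creep '[{"hand":0.7,"tx":0,"ty":0,"tz":-0.06,"spin":10},{"hand":0.7,"tx":0,"ty":0,"tz":-0.06,"spin":10},{"hand":0.7,"tx":0,"ty":0,"tz":0,"spin":10},{"hand":0.7,"tx":0,"ty":0,"tz":0,"spin":10},{"hand":0.7,"tx":0,"ty":0,"tz":0,"spin":10}]'
python3 -m creep '[{"hand":0.7,"tx":0,"ty":0,"tz":0,"spin":10},{"hand":0.7,"tx":0,"ty":0,"tz":0,"spin":10},{"hand":0.7,"tx":0,"ty":0,"tz":0,"spin":10},{"hand":0.7,"tx":0,"ty":0,"tz":0,"spin":10},{"hand":0.7,"tx":0,"ty":0,"tz":0,"spin":0}]'
python3 -c "
from h import *
b=cap('side','s5.png')
where()
m=(b['color'].max(2)<75).astype(np.uint8);m[:200]=0;m[:,:250]=0;m[300:]=0;m[:,360:]=0
n,l,s,ce=cv2.connectedComponentsWithStats(m)
for i in range(1,n):
  if s[i,4]>30: print(s[i],ce[i].round(),onz(b,*ce[i],6).round(1),tocase(onz(b,*ce[i],6)).round(1))
"
```

```text
time: 11.18
tool_pos: [372.0, -163.3, 127.8]
tcp_rot: [3.14, -0.001, -2.895]
contact_force: [0.9, -1.9, 0.4]
grip_width: 36.5
finger_force: 0.0
time: 11.8
tool_pos: [372.3, -163.4, 246.5]
tcp_rot: [3.141, 0.0, 2.51]
contact_force: [0.1, 0.6, 0.5]
grip_width: 64.2
finger_force: 0.0
time: 12.42
tool_pos: [372.3, -163.5, 246.3]
tcp_rot: [-3.141, -0.0, 1.82]
contact_force: [-0.5, 0.4, 0.4]
grip_width: 63.9
finger_force: 0.0
t 12.475 case [ -97.4 -135.4] z 246.3 yaw-YAW deg 90.3 F [ 0.5  0.3 -0.1] grip 64.5 q6 -0.85
[274 217  14   9  39] [282. 222.] [514.5 -14.    6. ] [ 76.7 -24.8]
[282 224  10  25  67] [286. 236.] [468.8 -58.7   6. ] [ 21.6 -57.1]
[326 226  15  19 197] [334. 234.] [ 558.2 -169.1    6. ] [  81.5 -186. ]
[250 232  10   8  59] [255. 235.] [419.8  21.7   6. ] [-6.4 32.7]
[297 234  21  40 175] [306. 254.] [ 442.4 -145.2    6. ] [ -25.  -134.7]
[250 239  22  15 173] [259. 246.] [392.3 -15.1   6. ] [-42.1   3.7]
```

The brush lies on the bench at case (-25,-135). Now over to behind the lid.

```bash

python3 -m creep '[{"hand":0.7,"tx":0.046,"ty":0.0195,"tz":0,"spin":0},{"hand":0.7,"tx":0.046,"ty":0.0195,"tz":0,"spin":0},{"hand":0.7,"tx":0.046,"ty":0.0195,"tz":0,"spin":0},{"hand":0.7,"tx":0.046,"ty":0.0195,"tz":0,"spin":0},{"hand":0.7,"tx":0.046,"ty":0.0195,"tz":0,"spin":0}]'
python3 -m creep '[{"hand":0.7,"tx":0,"ty":0,"tz":0.05,"spin":0},{"hand":0.7,"tx":0,"ty":0,"tz":0.05,"spin":0},{"hand":0.7,"tx":-0.01,"ty":0,"tz":0,"spin":0},{"hand":0.7,"tx":0,"ty":0,"tz":0,"spin":0}]'
python3 -c "
from h import *
where();go(0,66,145)"
```

```text
time: 13.1
tool_pos: [410.7, 84.9, 246.5]
tcp_rot: [3.141, 0.0, 1.822]
contact_force: [0.8, 0.2, 1.0]
grip_width: 64.1
finger_force: 0.0
time: 13.6
tool_pos: [414.5, 72.7, 148.0]
tcp_rot: [3.139, 0.001, 1.818]
contact_force: [-0.4, -1.0, -0.6]
grip_width: 64.1
finger_force: 0.0
t 13.6 case [ 0.8 83.5] z 148.0 yaw-YAW deg 90.1 F [-0.4 -1.  -0.6] grip 64.1 q6 -0.26
tx -17.5 ty -0.9 tz 3.0 mm
```

```bash

python3 -m creep '[{"hand":0.7,"tx":-0.012,"ty":0,"tz":0.002,"spin":0},{"hand":0.7,"tx":-0.012,"ty":0,"tz":0.002,"spin":0},{"hand":0.7,"tx":-0.01,"ty":0,"tz":0.002,"spin":0},{"hand":0.7,"tx":-0.01,"ty":0,"tz":0.003,"spin":0},{"hand":0.7,"tx":-0.008,"ty":0,"tz":0.003,"spin":0}]'
python3 -c "
from h import *
where()"
```

```text
time: 14.22
tool_pos: [426.1, 22.4, 134.2]
tcp_rot: [3.141, -0.0, 1.817]
contact_force: [1.0, 1.7, 0.9]
grip_width: 64.4
finger_force: 0.7
t 14.225 case [-0.2 31.9] z 134.2 yaw-YAW deg 90.1 F [1.  1.7 0.9] grip 64.4 q6 -0.37
```

Contact of about 2 N, so the lid is following. Continue along the arc.

```bash

python3 -m creep '[{"hand":0.7,"tx":-0.017,"ty":0,"tz":0.008,"spin":0},{"hand":0.7,"tx":-0.011,"ty":0,"tz":0.008,"spin":0},{"hand":0.7,"tx":-0.01,"ty":0,"tz":0.009,"spin":0},{"hand":0.7,"tx":-0.008,"ty":0,"tz":0.011,"spin":0},{"hand":0.7,"tx":-0.008,"ty":0,"tz":0.011,"spin":0}]'
python3 -c "
from h import *
where()"
```

```text
time: 14.85
tool_pos: [439.1, -29.7, 86.5]
tcp_rot: [-3.141, -0.0, 1.818]
contact_force: [-0.5, 1.0, 1.3]
grip_width: 64.4
finger_force: 0.4
t 14.85 case [ -0.2 -21.8] z 86.5 yaw-YAW deg 90.1 F [-0.5  1.   1.3] grip 64.4 q6 -0.49
```

```bash

python3 -m creep '[{"hand":0.7,"tx":-0.005,"ty":0,"tz":0.013,"spin":0},{"hand":0.7,"tx":-0.005,"ty":0,"tz":0.012,"spin":0},{"hand":0.7,"tx":-0.003,"ty":0,"tz":0.012,"spin":0},{"hand":0.7,"tx":0,"ty":0,"tz":0.006,"spin":0},{"hand":0.7,"tx":0,"ty":0,"tz":0,"spin":0}]'
python3 -c "
from h import *
where()"
```

```text
time: 15.48
tool_pos: [441.9, -41.7, 43.9]
tcp_rot: [-3.141, -0.001, 1.818]
contact_force: [-1.0, -0.2, 0.1]
grip_width: 64.5
finger_force: 0.0
t 15.475 case [ -0.4 -34.1] z 43.9 yaw-YAW deg 90.1 F [-1.  -0.2  0.1] grip 64.5 q6 -0.51
```

```bash

python3 -m creep '[{"hand":0.7,"tx":0,"ty":0,"tz":0.003,"spin":0},{"hand":0.7,"tx":0,"ty":0,"tz":0.002,"spin":0},{"hand":0.7,"tx":0,"ty":0,"tz":0.0,"spin":0}]'
python3 -c "
from h import *
where()"
```

```text
time: 15.85
tool_pos: [442.7, -41.8, 41.5]
tcp_rot: [3.14, 0.001, 1.818]
contact_force: [-5.9, 1.1, 23.5]
grip_width: 64.3
finger_force: 12.1
t 15.85 case [  0.4 -34.4] z 41.5 yaw-YAW deg 90.2 F [-5.9  1.1 23.5] grip 64.3 q6 -0.51
```

The lid is shut: 23 N at TCP z 41.5, so the tip offset is +13.5 mm. Lift, spin back, close the fingers and hover to look at the lever.

```bash

python3 -m creep '[{"hand":0.7,"tx":0,"ty":0,"tz":-0.06,"spin":0},{"hand":0.7,"tx":0,"ty":0,"tz":-0.04,"spin":-10},{"hand":0.3,"tx":0,"ty":0,"tz":0,"spin":-10},{"hand":0,"tx":0,"ty":0,"tz":0,"spin":-10},{"hand":0,"tx":0,"ty":0,"tz":0,"spin":-10}]'
python3 -m creep '[{"hand":0,"tx":0,"ty":0,"tz":0,"spin":-10},{"hand":0,"tx":0,"ty":0,"tz":0,"spin":-10},{"hand":0,"tx":0,"ty":0,"tz":0,"spin":-10},{"hand":0,"tx":0,"ty":0,"tz":0,"spin":-10},{"hand":0,"tx":0,"ty":0,"tz":0,"spin":-10}]'
python3 -m creep '[{"hand":0,"tx":0.04,"ty":0.04,"tz":0,"spin":0},{"hand":0,"tx":0.04,"ty":0,"tz":0,"spin":0},{"hand":0,"tx":0,"ty":0,"tz":0,"spin":0}]'
python3 -c "
from h import *
c=cap('wrist','w6.png');where();go(-7,7,70)
for p in [(0,-35,72),(-20,-35,72),(-20,19,72),(6,19,72),(14,19,86),(-65,-65,55),(-65,65,55)]:
  print(p,np.round(proj(c,[*toworld(*p[:2]),p[2]])))"
```

```text
time: 16.48
tool_pos: [442.3, -41.7, 139.8]
tcp_rot: [3.141, 0.001, 2.522]
contact_force: [0.8, -0.1, 0.3]
grip_width: 38.9
finger_force: 0.0
time: 17.1
tool_pos: [442.3, -41.7, 139.7]
tcp_rot: [-3.141, 0.001, -2.889]
contact_force: [0.4, 0.7, -1.4]
grip_width: 0.4
finger_force: 0.0
time: 17.48
tool_pos: [352.7, -22.2, 139.5]
tcp_rot: [3.141, -0.001, -2.895]
contact_force: [0.8, -0.1, -0.9]
grip_width: 0.7
finger_force: 0.0
t 17.525 case [-80.4   5.5] z 139.9 yaw-YAW deg -179.9 F [0.6 0.  0.1] grip 0.0 q6 -2.1
tx -73.4 ty 1.3 tz 69.9 mm
(0, -35, 72) [233. 313.]
(-20, -35, 72) [231. 291.]
(-20, 19, 72) [300. 291.]
(6, 19, 72) [299. 319.]
(14, 19, 86) [300. 339.]
(-65, -65, 55) [195. 229.]
(-65, 65, 55) [357. 230.]
```

View pics/w6.png

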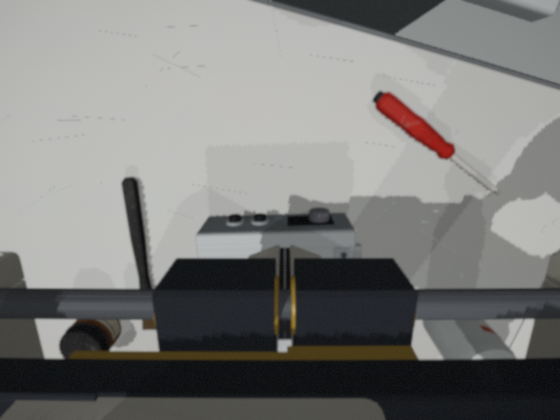

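The lid sits flush and its near edge at (198,234)–(354,229) matches the prediction within a few pixels. The brush lies clear at (140,250). Go over the tread.

```bash

python3 -m creep '[{"hand":0,"tx":-0.037,"ty":0.001,"tz":0,"spin":0},{"hand":0,"tx":-0.037,"ty":0,"tz":0,"spin":0},{"hand":0,"tx":0,"ty":0,"tz":0.045,"spin":0},{"hand":0,"tx":0,"ty":0,"tz":0.03,"spin":0},{"hand":0,"tx":0,"ty":0,"tz":0,"spin":0}]'
python3 -c "
from h import *
where();go(-7,7,58)"
```

```text
time: 18.15
tool_pos: [426.0, -3.3, 62.9]
tcp_rot: [3.14, -0.003, -2.894]
contact_force: [0.3, 0.3, -0.5]
grip_width: 0.5
finger_force: 0.0
t 18.15 case [-6.5  7. ] z 62.9 yaw-YAW deg -179.9 F [ 0.3  0.3 -0.5] grip 0.5 q6 -2.01
tx 0.5 ty -0.0 tz 4.9 mm
```

```bash

python3 -m creep '[{"hand":0,"tx":0,"ty":0,"tz":0.005,"spin":0},{"hand":0,"tx":0,"ty":0,"tz":0.003,"spin":0},{"hand":0,"tx":0,"ty":0,"tz":0,"spin":0}]'
python3 -m creep '[{"hand":0,"tx":0,"ty":0,"tz":0.003,"spin":0},{"hand":0,"tx":0,"ty":0,"tz":0.002,"spin":0},{"hand":0,"tx":0,"ty":0,"tz":0,"spin":0}]'
python3 -c "
from h import *
where()"
```

```text
time: 18.52
tool_pos: [427.6, -3.7, 57.4]
tcp_rot: [-3.141, 0.003, -2.895]
contact_force: [1.0, -0.3, 5.3]
grip_width: 0.7
finger_force: 2.2
time: 18.9
tool_pos: [427.6, -3.6, 52.6]
tcp_rot: [-3.141, 0.003, -2.895]
contact_force: [-0.2, 1.8, 9.1]
grip_width: 0.4
finger_force: 4.5
t 18.9 case [-5.   6.3] z 52.6 yaw-YAW deg -179.9 F [-0.2  1.8  9.1] grip 0.4 q6 -2.01
```

The spring responds as stated (5.3 N rising to 9.1 N). Press fully, then turn along the arc.

```bash

python3 -m creep '[{"hand":0,"tx":0,"ty":0,"tz":0.0035,"spin":0},{"hand":0,"tx":-0.002,"ty":0,"tz":0,"spin":0},{"hand":0,"tx":-0.0072,"ty":0.0002,"tz":0,"spin":10},{"hand":0,"tx":-0.0072,"ty":0.0002,"tz":0,"spin":10},{"hand":0,"tx":0,"ty":0,"tz":0,"spin":0}]'
python3 -c "
from h import *
where()"
```

```text
time: 19.52
tool_pos: [444.2, -0.1, 49.7]
tcp_rot: [3.141, 0.004, 3.037]
contact_force: [-1.6, 4.0, 15.7]
grip_width: 0.7
finger_force: 7.7
t 19.525 case [11.9  5.7] z 49.7 yaw-YAW deg 160.0 F [-1.6  4.  15.7] grip 0.7 q6 -1.64
```

```bash

python3 -m creep '[{"hand":0,"tx":-0.0072,"ty":0.0002,"tz":0,"spin":10},{"hand":0,"tx":-0.0072,"ty":0.0002,"tz":0,"spin":10},{"hand":0,"tx":-0.0072,"ty":0.0002,"tz":0,"spin":10},{"hand":0,"tx":-0.0072,"ty":0.0002,"tz":0,"spin":10},{"hand":0,"tx":0,"ty":0,"tz":0,"spin":0}]'
python3 -c "
from h import *
where()"
```

```text
time: 20.15
tool_pos: [471.3, -9.9, 49.9]
tcp_rot: [3.138, 0.004, 2.339]
contact_force: [1.0, 3.2, 12.7]
grip_width: 0.8
finger_force: 6.7
t 20.15 case [ 35.9 -10.4] z 49.9 yaw-YAW deg 120.0 F [ 1.   3.2 12.7] grip 0.8 q6 -0.95
```

```bash

python3 -m creep '[{"hand":0,"tx":-0.0072,"ty":0,"tz":0,"spin":10},{"hand":0,"tx":-0.0072,"ty":0,"tz":0,"spin":10},{"hand":0,"tx":-0.0072,"ty":0,"tz":0,"spin":10},{"hand":0,"tx":-0.002,"ty":0,"tz":0,"spin":0},{"hand":0,"tx":0,"ty":0,"tz":0,"spin":0}]'
python3 -c "
from h import *
where()"
```

```text
time: 20.78
tool_pos: [482.9, -27.2, 49.9]
tcp_rot: [3.137, -0.002, 1.816]
contact_force: [0.3, 13.5, 14.5]
grip_width: 0.2
finger_force: 12.3
t 20.775 case [ 42.9 -30. ] z 49.9 yaw-YAW deg 90.0 F [ 0.3 13.5 14.5] grip 0.2 q6 -0.47
```

13.5 N sideways, so the stud is at its stop. Release upward.

```bash

python3 -m creep '[{"hand":0,"tx":0,"ty":0,"tz":-0.004,"spin":0},{"hand":0,"tx":0,"ty":0,"tz":-0.004,"spin":0},{"hand":0,"tx":0,"ty":0,"tz":-0.03,"spin":0},{"hand":0,"tx":0,"ty":0,"tz":-0.06,"spin":0},{"hand":0,"tx":0,"ty":0,"tz":-0.06,"spin":0}]'
python3 -m creep '[{"hand":0,"tx":0.06,"ty":0,"tz":0,"spin":0},{"hand":0,"tx":0.06,"ty":0,"tz":0,"spin":0},{"hand":0,"tx":0.06,"ty":0,"tz":-0.02,"spin":0},{"hand":0,"tx":0.06,"ty":0,"tz":0,"spin":0},{"hand":0,"tx":0,"ty":0,"tz":0,"spin":0}]'
python3 -c "
from h import *
a=cap('scene');b=cap('side');where()
f=lambda c,x,y,w,h:cv2.resize(c['color'][y:y+h,x:x+w],(400,400),interpolation=2)
cv2.imwrite('pics/w7.png',np.hstack([f(a,200,180,90,90),f(b,220,180,90,90)])[:,:,::-1])
for ang in(0,90):
  for h in (55+17-2.5,):
    s,c_=np.sin(np.radians(ang)),np.cos(np.radians(ang)); 
    for r in(0,54):
      X=[*toworld(r*s,-35+r*c_),h];u=(np.array(proj(a,X))-[200,180])*400/90;v=(np.array(proj(b,X))-[220,180])*400/90+[400,0]
      print(ang,r,u.round(),v.round())
"
```

```text
time: 21.4
tool_pos: [481.1, -29.3, 207.7]
tcp_rot: [-3.141, -0.0, 1.818]
contact_force: [1.1, -0.7, 0.4]
grip_width: 0.5
finger_force: 0.0
time: 22.02
tool_pos: [421.6, 205.9, 226.2]
tcp_rot: [3.141, -0.001, 1.824]
contact_force: [0.2, -0.2, 0.4]
grip_width: 0.3
finger_force: 0.0
t 22.125 case [ 40.3 207.7] z 225.8 yaw-YAW deg 90.2 F [-0.4 -0.9  0.7] grip 0.6 q6 0.04
0 0 [269. 171.] [650. 196.]
0 54 [196. 137.] [573. 176.]
90 0 [269. 171.] [650. 196.]
90 54 [330. 131.] [679. 143.]
```

View pics/w7.png

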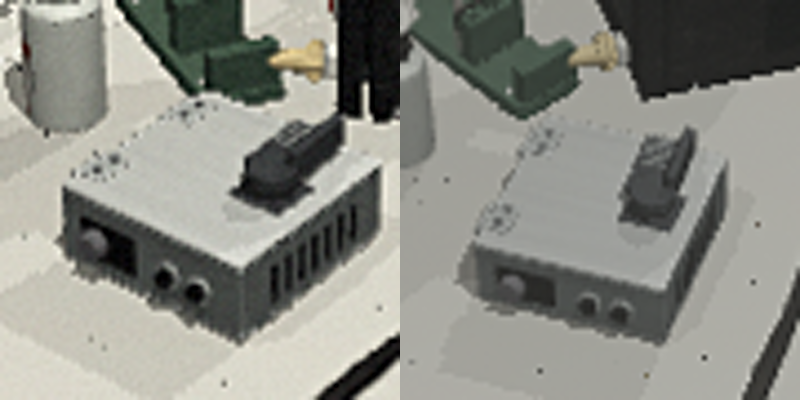

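The lid is shut flush. The lever points along case +x, from axis (268,175) to tip (330,130), matching the 90° prediction. It stayed there after release, the brush is on the bench at the lower right, and the arm is clear.

```bash
python3 -c "
from plant import close_job
print(close_job())"
```

```text
the job is handed in; nothing more can be done
None
```

I handed the job in at about 22 s with the brush on the bench, the lid shut and the stud turned a quarter turn and still turned after release; how far it sprang back I could only judge from the pictures, and no verdict was shown.

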